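Open the extraction damper fully and start the fan

TASK

Start the fume extraction at full draught: push the orange damper lever on the grey control box along its slot, past the half-open click, all the way to the fully open stop (three bars), then press the green start button in and let go, leaving the red stop button alone. Only push gently with the fingertips: do not grip the lever, pick up or shove the box, and leave the small things beside it where they are.

Things in the scene. Friction and masses are not known exactly. Their poses are not given: they have to be found in the camera images.
- control_box: loose grey metal box, 120 (x) x 250 (y) x 58 mm, about 3 kg, on rubber feet on the table (it slides at a sideways push of some 13 to 30 N). Origin: centre of its underside; z up, x from its front long side (towards the robot at zero yaw) to its back, y along its length to the left. Flat top at z = 58 mm carries the lever slot (along y, at x = -12 mm, left half) and two buttons (right half); a 44 mm hose spigot sticks out 21 mm from the back at y = +50 mm
- damper_lever (a joint): how far the lever is slid from closed, m: 0 closed (left end, box y = +85 mm), 0.030 half-open click, 0.060 fully open end stop (box y = +25 mm). It moves along the box's -y. Spring detents hold it at 0, 0.030 and 0.060; leaving one takes about 8 N, and once clearly past 0.015 or 0.045 it snaps on to the next, short of that it springs back (or stays balanced if let go right there). Nothing else holds it back. Fully open counts from 0.056
- lever_knob (a point): centre of the top of the orange lever knob. The knob is a rounded block 36 mm along box x, 20 mm along box y (its direction of travel), 26 mm tall; its top is 36 mm above the box's top and its lower edge 10 mm above it
- start_button (a joint): how far the green start button is pressed, m: 0 out, 0.006 fully in (5 N); springs back. Counts as pressed from 0.004
- start_button_top (a point): centre of the top face of the green start button, 28 mm across, in the front right of the box's top, standing 22 mm above it in a black collar 44 mm across and 12 mm tall; pressed straight down
- stop_button (a joint): how far the red stop button is pressed, m: 0 out, 0.006 fully in; it must not be pressed
- stop_button_top (a point): centre of the top face of the red stop button, 28 mm across, 62 mm behind the green one (box +x)
- pill_pot: loose white lidded pot, 38 mm across, 58 mm tall, left of the box; origin: centre of its underside
- loupe: loose red folding loupe, 36 x 52 x 14 mm, left of the box; origin: centre of its underside
- tape: loose white roll of tape, 62 mm across, 48 mm tall, behind the box; origin: centre of its underside
- film_clip: loose black clip, 24 x 36 x 19 mm, behind the box; origin: centre of its underside

How it is judged:
By the outcome, as a careful person would: the job done as asked, in the order asked, and still so for the second after the job is handed in, with the robot touching nothing.
It also fails if it takes over 42 s, if anything falls off the work surface, if the arm or the gripper's body presses on something with over 40 N, if the wrist force passes 120 N, or if a joint passes its speed limit or range.

ROBOT

A 7-joint arm with a two-finger parallel gripper is mounted at the origin on a cart in front of the work surface, level with it; the furniture and walls round the work are solid. World frame = base frame: x ahead of the robot, y to its left, z up, the work surface at z = 0. Lengths are in m, angles in rad, forces in N, time in s.
With the tool pointing down it reaches from about 0.4 to 0.875 m from the base axis. Payload 19.3 kg.
Tool frame: the origin (TCP) lies midway between the tips of the shut fingers; the grasp point (between the pads) lies 19 mm behind it (bot.tcp_to_grasp is the distance from the TCP to the grasp point, in m); z points along the fingers, y is the direction in which the jaws open and shut (so a half turn about z gives the same grasp; the last joint's range is limited). The gripper opens to 85 mm and grips with 20 to 120 N. Pads are 22 mm wide; open, the fingers measure 114 mm over their backs; the gripper's body (76 mm by 85 mm) begins 54 mm behind the grasp point. The pads swing forward as they close: fully open they stand 13 mm farther back than shut.
Start: joints at [1.269, 0.521, -0.036, 1.599, 0.021, 1.021, -0.113], TCP at [0.144, -0.608, 0.21] pointing down, gripper open.
Joint ranges: [-2.91, 2.91], [-0.3, 2.13], [-1.5, 1.42], [0.17, 2.43], [-1.26, 4.41], [0.16, 1.93], [-2.52, 2.52]. Speed limits (rad/s): [1.89, 1.89, 2.39, 2.39, 3.01, 3.01, 3.01].

INTERFACE

Orientations are given as [roll, pitch, yaw] about the fixed x, y, z axes, in that order (R = Rz(yaw) Ry(pitch) Rx(roll)).
In Python, from workcell import bot gives the robot as it stands. The module is installed in compiled form; this text tells all that it offers.
- The arm moves only by the tool drive_tool, never from a script. Its argument "series" is a list of rows, each a list of 5 numbers: the opening in per cent of the stroke, from 0 (shut) to 100 (fully open), then the shift along the world's x, y, z in m, then the turn about the world's z in rad. A call has 1 to 12 rows; each row shifts and turns the pose as measured when the row begins; what a row does not reach is not made up. A row lasts 1/10 s, in which the tool goes at most 50 mm and 8.59 degrees, less where a joint would pass 70% of its speed; a pose out of reach is approached as far as the arm can. A call with a gripper value outside its range is refused whole. The fingers move at their own pace and stop on an object; "newtons" is the grip in N (left out, the last holds). Time passes only in rows, so rows that do not move let the fingers close. It gives the time, the measured TCP pose, the force and the opening at its end, in the units of the state.
- bot.observe(): the state, without advancing time (a new reading comes with each control period).
- bot.grab_frame(name): name is "scene" or "side" or "wrist"; returns the picture (420x560x3 uint8, red, green, blue); there is no depth.
- bot.camera_info(name): a dict with "fx", "fy", "cx", "cy" (pixels), "k1" (the pictures are not rectified: a ray, as slopes to the right and down, at radius r is drawn at 1 + k1 r^2 times it, then the intrinsics apply), "cam_to_world" (4x4, takes a point from camera to world coordinates). Camera axes: x right, y down, z forward; pixel columns grow to the right and rows downward; lengths in m; the calibration is good to about 2 mm. A picture is of the moment at which its call begins: read the wrist's pose just before it. camera_info takes no time and is no camera call; for the wrist camera it gives the pose at the moment of the call.
- bot.job_done(): hands the job in, once; it reports no verdict.
Trained networks look in the newest picture that a camera, given by its name, has taken for a name from the list of things; names that differ only in an ending like _2 or _b are one class to them, and where a whole thing is asked for, a point or a joint stands for the part that bears it (a point fixed in the world has none). Each returns a list of dicts, best first, with "conf" (0 to 1); they miss things now and then, are a little off and sometimes report something else, mostly with a low value. They report only what shows in the picture. A call takes as long as a camera call.
- bot.masks_of(camera, target): "mask" (420x560 bool, what is visible of it) and "point" ([column, row] in pixels, amid what is visible of it).
The state is a dict: "clock": time; "qpos": joint angles; "qd": joint speeds; "joint_efforts": joint torques, N m; "position": TCP position; "tool_rot": TCP orientation; "force": force on the tool from outside, world axes, zero at the start; "moment": the same for the moment, N m; "grip_width": finger opening in m.
Only numpy, scipy, OpenCV 4.12 (cv2) and the standard library are available. Lean on these libraries where they do the work, as an engineer would, in place of code of your own. Each camera call takes 0.05 s, during which the arm holds its last target.

## Working session

There is one attempt and no reset: what is moved stays moved. The work goes in short steps, Python scripts to look and compute and a tool call to move; the robot and the scene stay as the last step left them, time stands still between calls to the robot, and variables do not carry over. Pictures are saved under pics/ and viewed, and the job is handed in when it is done.

Besides the shell and the picture viewer there is one more tool, called after "Emit:" as name(argument=value, ...) on one line, values as JSON. drive_tool: Moves the arm, as the interface text tells. Its arguments: {"type":"object","properties":{"series":{"type":"array","items":{"type":"array","items":{"type":"number"}}},"newtons":{"type":"number"}},"required":["series"]}

```bash
mkdir -p pics
cat > h.py <<'E'
import numpy as np, cv2
from workcell import bot
def ray(cam,px):
    c=bot.camera_info(cam)
    K=np.array([[c['fx'],0,c['cx']],[0,c['fy'],c['cy']],[0,0,1.]])
    p=cv2.undistortPoints(np.array([[px]],float),K,np.array([c['k1'],0,0,0,0.]))[0,0]
    T=np.array(c['cam_to_world']); return T[:3,3],T[:3,:3]@np.array([p[0],p[1],1])
def atz(cam,px,z):
    o,d=ray(cam,px); return o+d*(z-o[2])/d[2]
def proj(cam,P):
    c=bot.camera_info(cam);T=np.array(c['cam_to_world'])
    p=T[:3,:3].T@(np.array(P)-T[:3,3]);s=p[:2]/p[2];s=s*(1+c['k1']*(s@s))
    return np.array([c['fx']*s[0]+c['cx'],c['fy']*s[1]+c['cy']])
def save(cam,name):
    im=bot.grab_frame(cam); cv2.imwrite('pics/'+name,im[:,:,::-1]); return im
E
python3 - <<'E'
from h import *
s=bot.observe();print(s)
for c in('scene','side','wrist'):
    save(c,c+'0.png')
    for t,z in(('lever_knob',.094),('start_button_top',.08),('stop_button_top',.08),('control_box',.058)):
        r=bot.masks_of(c,t)
        for q in r[:2]: print(c,t,round(q['conf'],2),np.round(q['point']),q['mask'].sum(),np.round(atz(c,q['point'],z),3))
E
```

```text
{'clock': 0.0, 'qpos': array([ 1.26882494,  0.52202443, -0.03635295,  1.59999095,  0.02120333,
        1.0210751 , -0.11280819]), 'qd': array([ 0.00011507, -0.00097644,  0.00014425, -0.00098963, -0.00087141,
        0.0008118 ,  0.0001923 ]), 'joint_efforts': array([ 1.49383754e-04, -9.27131367e+01,  1.97991706e+00, -3.69933307e+01,
        1.78651797e-02,  8.23347014e-03,  5.99324903e-05]), 'position': array([ 0.14346123, -0.60795459,  0.20962506]), 'tool_rot': array([-3.14048197e+00,  6.83234907e-05,  2.31776847e-01]), 'force': array([-0.17226266, -0.59344978,  0.38299608]), 'moment': array([-0.00447604, -0.00485355, -0.01685645]), 'grip_width': 0.08561598432096462}
scene lever_knob 0.63 [256. 205.] 206 [0.525 0.213 0.094]
scene start_button_top 0.44 [284. 252.] 110 [0.52  0.063 0.08 ]
scene control_box 0.88 [286. 247.] 6231 [0.541 0.097 0.058]
side lever_knob 0.87 [257. 186.] 374 [0.519 0.211 0.094]
side start_button_top 0.51 [280. 254.] 239 [0.523 0.064 0.08 ]
side stop_button_top 0.61 [316. 244.] 219 [0.583 0.07  0.08 ]
side control_box 0.9 [282. 244.] 9853 [0.537 0.103 0.058]
```

Run:
```python
import cv2,numpy as np
a=cv2.imread('pics/scene0.png')[140:350,180:420];b=cv2.imread('pics/side0.png')[130:340,180:420]
cv2.imwrite('pics/c0.png',cv2.resize(np.vstack([a,b])[:,:],None,fx=1.4,fy=1.4))
cv2.imwrite('pics/c1.png',cv2.resize(np.hstack([a,b]),None,fx=1.66,fy=1.66,interpolation=cv2.INTER_CUBIC))
```

```text
(no output)
```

View pics/scene0.png

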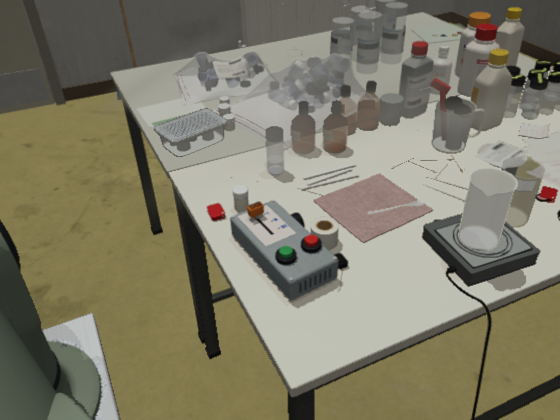

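View pics/side0.png

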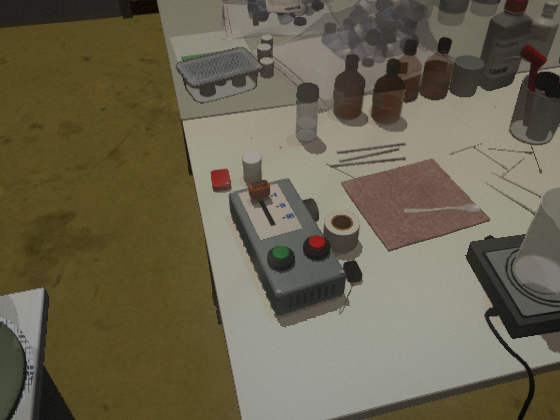

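```bash
ls pics
```

```text
c0.png
c1.png
scene0.png
side0.png
wrist0.png
```

View pics/c1.png

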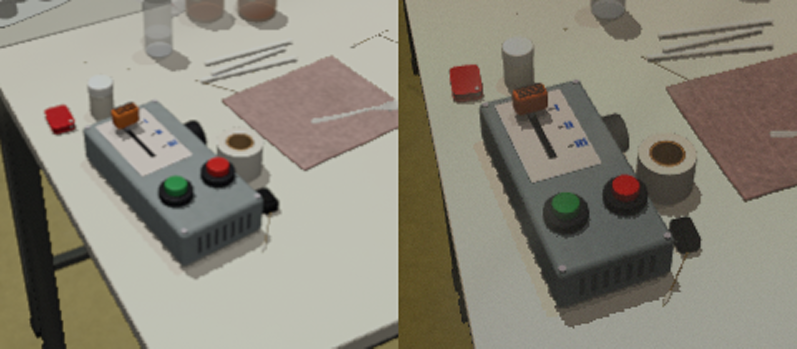

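The views show the box left end near the pot. The knob is at about (257,186), green at (281,255) and red at (317,244) in the side picture. I'll fit the box pose and check for obstacles.

```bash
cat >> h.py <<'E'
def model(p,q):
    c,s=np.cos(p[2]),np.sin(p[2]);return np.array([p[0]+c*q[0]-s*q[1],p[1]+s*q[0]+c*q[1],q[2]])
E
python3 - <<'E'
from h import *
from scipy.optimize import least_squares
for t in('pill_pot','loupe','tape','film_clip'):
  for c in('scene','side'):
    for q in bot.masks_of(c,t)[:1]: print(c,t,round(q['conf'],2),np.round(q['point']),np.round(atz(c,q['point'],.03 if t in('pill_pot','tape') else .01),3))
print('hotplate',atz('side',(470,250),.03),atz('scene',(430,250),.03),'beaker top',atz('scene',(490,175),.14))
for c in('scene','side'):
    print(c, np.round(bot.camera_info(c)['cam_to_world'],2)[:3,3])
    im=cv2.imread('pics/%s0.png'%c);h=cv2.cvtColor(im,cv2.COLOR_BGR2HSV)
    for n,lo,hi,box in(('g',50,80,None),('r',0,6,None),('o',4,16,None)):
        m=((h[...,0]>=lo)&(h[...,0]<=hi)&(h[...,1]>150)&(h[...,2]>60)).astype(np.uint8)
        m[:150]=0;m[300:]=0;m[:,:200]=0;m[:,350:]=0
        k,l,st,ce=cv2.connectedComponentsWithStats(m)
        for i in range(1,k):
            if st[i,4]>25: print(c,n,st[i],np.round(ce[i],1))
E
```

```text
scene pill_pot 0.7 [240. 196.] [0.537 0.345 0.03 ]
side pill_pot 0.86 [250. 168.] [0.529 0.338 0.03 ]
scene loupe 0.6 [219. 212.] [0.475 0.334 0.01 ]
side loupe 0.89 [224. 181.] [0.477 0.334 0.01 ]
scene tape 0.93 [331. 235.] [0.658 0.117 0.03 ]
side tape 0.66 [340. 229.] [0.651 0.136 0.03 ]
scene film_clip 0.73 [286. 245.] [0.565 0.153 0.01 ]
side film_clip 0.68 [352. 272.] [0.645 0.055 0.01 ]
hotplate [0.84763441 0.0351099  0.03      ] [ 0.81928522 -0.02137063  0.03      ] beaker top [0.99054617 0.02258177 0.14      ]
scene [ 0.19 -0.65  0.79]
scene g [279 247  14  10 101] [285.5 251.2]
scene r [208 204  15  12  52] [214.  207.2]
scene r [304 235  14  11 126] [310.9 240. ]
scene o [247 203  16  14 166] [255.1 209.4]
side [ 0.39 -0.47  0.72]
side r [211 169  19  18 278] [219.8 177.5]
side r [309 235  17  13 167] [316.5 241.4]
side o [249 184  20   7  52] [257.4 187.5]
```

Emit:
drive_tool(series=[[0,0.03,0.02,0.01,0],[0,0.04,0.025,0.01,0],[0,0.04,0.025,0.01,0],[0,0.04,0.025,0.01,0],[0,0.04,0.025,0.01,0],[0,0.035,0.03,0.01,0],[0,0.03,0.035,0.01,0],[0,0.03,0.035,0.01,0],[0,0.02,0.04,0,0],[0,0.01,0.045,0,0],[0,0.01,0.045,0,0],[0,0.01,0.045,0,0]], newtons=20)

```text
clock: 2.35
position: [0.4853, -0.2006, 0.2931]
tool_rot: [3.14, -0.0, 0.221]
force: [1.5, 0.9, 0.3]
grip_width: -0.0
```

Emit:
drive_tool(series=[[0,0.0,0.045,0,-0.02],[0,0.0,0.045,0,-0.02],[0,0.0,0.045,0,-0.02],[0,0.0,0.045,0,-0.02],[0,0.0,0.045,0,-0.02],[0,0.0,0.045,0,-0.02],[0,0,0.02,0,0],[0,0,0,0,0],[0,0,0,0,0]])

```text
clock: 3.25
position: [0.4836, 0.1079, 0.2947]
tool_rot: [3.141, -0.004, 0.105]
force: [-0.0, -0.0, 0.6]
grip_width: 0.0001
```

Run:
```python
from h import *
s=bot.observe();print(s['position'],s['tool_rot'],s['force'])
print(np.round(bot.camera_info('wrist')['cam_to_world'],3))
im=save('wrist','w1.png')
for t,z in(('lever_knob',.094),('start_button_top',.08),('stop_button_top',.08),('control_box',.058)):
    r=bot.masks_of('wrist',t)
    for q in r[:2]: print(t,round(q['conf'],2),np.round(q['point']),q['mask'].sum(),np.round(atz('wrist',q['point'],z),4))
```

```text
[0.48360834 0.10793463 0.29471181] [ 3.14069909 -0.00421789  0.10512254] [-0.03131772 -0.02862336  0.56534435]
[[ 0.106 -0.961 -0.255  0.55 ]
 [-0.994 -0.102 -0.028  0.115]
 [ 0.001  0.257 -0.966  0.459]
 [ 0.     0.     0.     1.   ]]
lever_knob 0.56 [188. 137.] 765 [0.5235 0.214  0.094 ]
start_button_top 0.7 [324. 146.] 506 [0.5286 0.0691 0.08  ]
start_button_top 0.52 [271. 119.] 24053 [0.5511 0.1296 0.08  ]
stop_button_top 0.97 [326.  88.] 551 [0.5885 0.0749 0.08  ]
control_box 0.65 [267. 116.] 23955 [0.5534 0.1356 0.058 ]
```

View pics/w1.png

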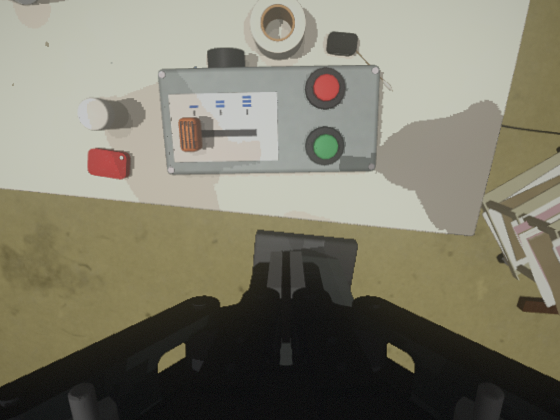

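The wrist picture shows the knob at (190,135), green at (325,146), red at (326,88) and the box top corners at (162,70), (378,66), (377,173) and (166,174).

Run:
```python
from h import *
from scipy.optimize import least_squares
C=[atz('wrist',p,.056) for p in((162,69),(379,66),(377,173),(166,174))]
print(np.round(C,4),np.round(np.mean(C,0),4))
print('yaws',np.arctan2(*((C[0]-C[1])*[-1,1,1])[:2]),np.arctan2(*((C[3]-C[2])*[-1,1,1])[:2]))
k=atz('wrist',(190,134.5),.094);g=atz('wrist',(325,146),.08);r=atz('wrist',(326.5,88),.08)
print(k,g,r); d=r-g;print(np.arctan2(d[1],d[0]),np.hypot(*d[:2]))
# triangulation-like check: project wrist estimates into others
for c in('scene','side'): print(c,[np.round(proj(c,q),1) for q in(k,g,r)])
m=bot.masks_of('wrist','lever_knob')[0]['mask'];ys,xs=np.where(m);print(xs.min(),xs.max(),ys.min(),ys.max())
for z in(.094,.068):print(z,[np.round(atz('wrist',(x,134.5),z),4) for x in(xs.min(),xs.max())])
im=cv2.imread('pics/w1.png');cv2.imwrite('pics/w1z.png',cv2.resize(im[50:190,145:395],None,fx=3,fy=3,interpolation=cv2.INTER_CUBIC))
```

```text
[[ 5.928e-01  2.564e-01  5.600e-02]
 [ 6.204e-01  1.700e-02  5.600e-02]
 [ 5.022e-01 -5.000e-04  5.600e-02]
 [ 4.753e-01  2.494e-01  5.600e-02]] [0.5477 0.1306 0.056 ]
yaws 0.11500054011047442 0.10745823150816745
[0.52663804 0.21217646 0.094     ] [0.52842985 0.06819276 0.08      ] [0.58852523 0.07446658 0.08      ]
0.10402084751964559 0.060421977221905926
scene [array([256.9, 205. ]), array([286.7, 248.8]), array([311.8, 238. ])]
side [array([261.1, 185.2]), array([282.4, 251.2]), array([317.9, 241.2])]
179 202 117 151
0.094 [array([0.5255, 0.2239, 0.094 ]), array([0.5279, 0.1998, 0.094 ])]
0.068 [array([0.5237, 0.2317, 0.068 ]), array([0.5263, 0.2058, 0.068 ])]
```

View pics/w1z.png

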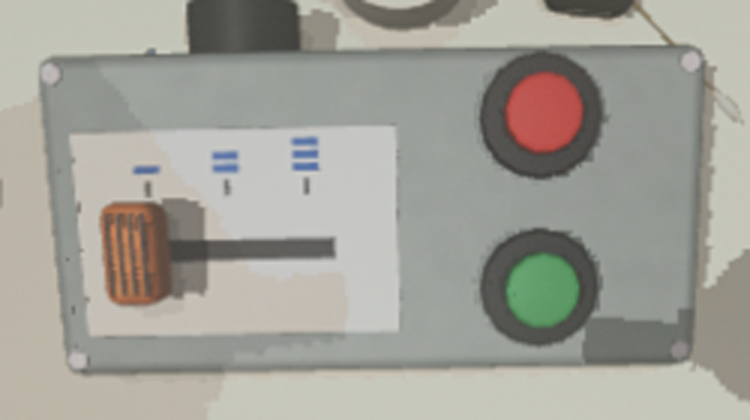

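Emit:
drive_tool(series=[[0,0.01,0.04,0,0.004],[0,0.01,0.04,0,0],[0,0.01,0.04,0,0],[0,0.008,0.027,-0.03,0],[0,0,0,-0.04,0],[0,0,0,-0.04,0],[0,0,0,-0.04,0],[0,0,0,-0.02,0],[0,0,0,0,0],[0,0,0,0,0]])

```text
clock: 4.55
position: [0.5248, 0.2541, 0.1199]
tool_rot: [3.141, -0.007, 0.096]
force: [0.5, 0.3, 0.3]
grip_width: 0.0003
```

Run:
```python
from h import *
s=bot.observe();print(s['position'],s['tool_rot'],s['force'])
save('wrist','w2.png');save('side','s2.png')
a=cv2.imread('pics/w2.png');b=cv2.imread('pics/s2.png')[120:270,190:390]
cv2.imwrite('pics/c2.png',np.hstack([cv2.resize(a,(400,300)),cv2.resize(b,(400,300))]))
```

```text
[0.52482073 0.25412976 0.11986726] [ 3.14083581 -0.00738464  0.09573699] [0.52941801 0.25797745 0.31436306]
```

View pics/c2.png

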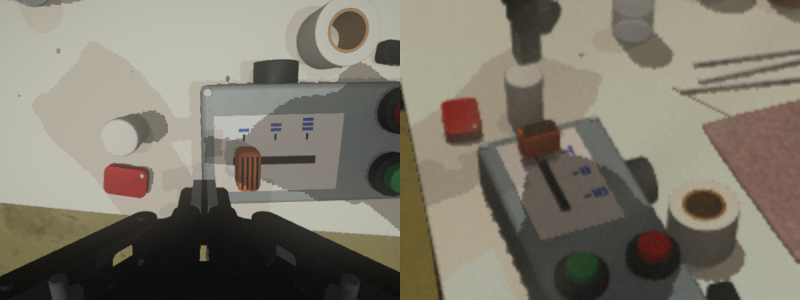

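The fingertips hang just left of the knob, clear of it. I'll lower beside it and approach.

Emit:
drive_tool(series=[[0,-0.002,0,-0.02,0.01],[0,0,0,-0.02,0],[0,0,0,0,0],[0,0.001,-0.006,0,0],[0,0,0,0,0]])

```text
clock: 5.15
position: [0.5283, 0.249, 0.0873]
tool_rot: [-3.139, -0.019, 0.104]
force: [-0.3, -0.9, -1.2]
grip_width: -0.0002
```

Emit:
drive_tool(series=[[0,-0.002,0,-0.006,0],[0,0,-0.006,0,0],[0,0,0,0,0]])

```text
clock: 5.45
position: [0.5273, 0.2427, 0.0831]
tool_rot: [-3.138, -0.022, 0.104]
force: [-0.4, 0.0, 0.0]
grip_width: -0.0001
```

Emit:
drive_tool(series=[[0,-0.001,-0.005,-0.002,0],[0,0,-0.005,0,0],[0,0,0,0,0]])

```text
clock: 5.75
position: [0.5263, 0.2316, 0.0811]
tool_rot: [-3.138, -0.022, 0.103]
force: [0.8, -0.4, -1.0]
grip_width: 0.0001
```

Emit:
drive_tool(series=[[0,0,-0.005,-0.001,0],[0,0,-0.004,0,0],[0,0,0,0,0]])

```text
clock: 6.05
position: [0.5263, 0.2217, 0.08]
tool_rot: [-3.138, -0.022, 0.103]
force: [0.1, -0.3, 0.3]
grip_width: 0.0002
```

Run:
```python
from h import *
s=bot.observe();print(s['position'],s['force'])
save('wrist','w3.png');save('side','s3.png')
a=cv2.imread('pics/w3.png');b=cv2.imread('pics/s3.png')[120:270,190:390]
cv2.imwrite('pics/c3.png',np.hstack([cv2.resize(a[80:320,200:520],(400,300)),cv2.resize(b,(400,300))]))
```

```text
[0.52628413 0.22166397 0.08000937] [ 0.05838873 -0.29809495  0.28177335]
```

View pics/c3.png

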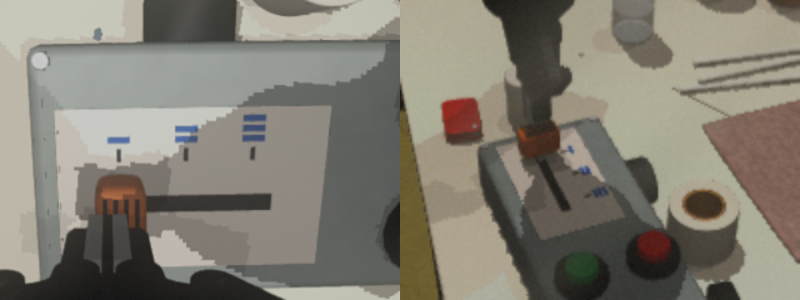

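Run:
```python
from h import *
p=(.547,.130,.109)
im=cv2.imread('pics/w3.png')
def d(P,col):
    q=proj('wrist',P);print(np.round(q));cv2.circle(im,tuple(int(v) for v in q),2,col,-1)
for a in(-.018,.018):
  for b in(-.01,.01): d(model(p,(-.012+a,.085+b,.094)),(0,255,0)); d(model(p,(-.012+a,.085+b,.068)),(255,0,0))
d(bot.observe()['position'],(0,0,255))
for y in(.0,.25):d(model(p,(.06,y-.125,.058)),(0,255,255))
print(bot.camera_info('wrist')['cam_to_world'][:3,3])
cv2.imwrite('pics/w3o.png',cv2.resize(im[80:320,180:480],(800,600),interpolation=cv2.INTER_CUBIC))
b=cv2.imread('pics/s3.png')
for a in(-.018,.018):
  for q in(-.01,.01): cv2.circle(b,tuple(int(round(v)) for v in proj('side',model(p,(-.012+a,.085+q,.094)))),0,(0,255,0),-1)
cv2.circle(b,tuple(int(round(v)) for v in proj('side',bot.observe()['position'])),0,(255,0,255),-1)
cv2.imwrite('pics/s3o.png',cv2.resize(b[140:230,210:330],(800,600),interpolation=cv2.INTER_CUBIC))
```

```text
[325. 302.]
[320. 279.]
[284. 302.]
[285. 279.]
[327. 232.]
[322. 217.]
[284. 232.]
[284. 217.]
[286. 254.]
[675. 118.]
[227. 115.]
[0.58935243 0.22862473 0.24560008]
```

View pics/w3o.png

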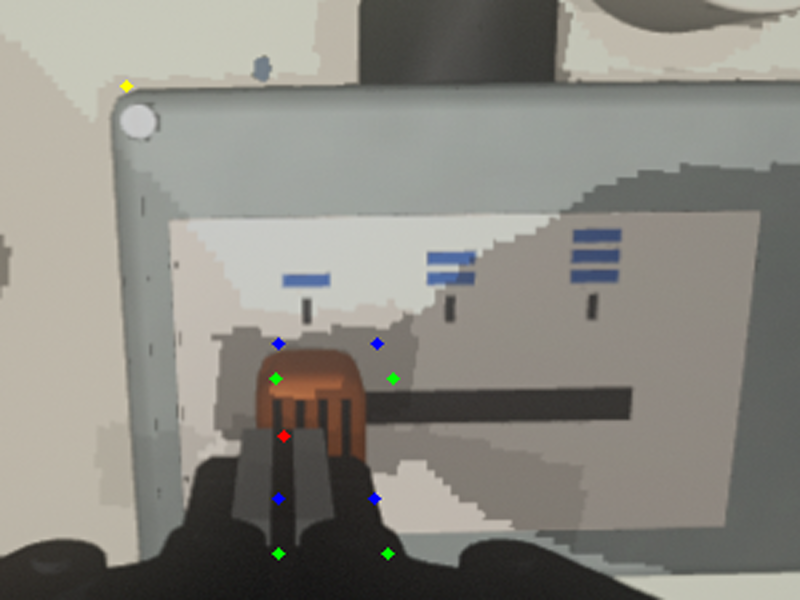

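View pics/s3o.png

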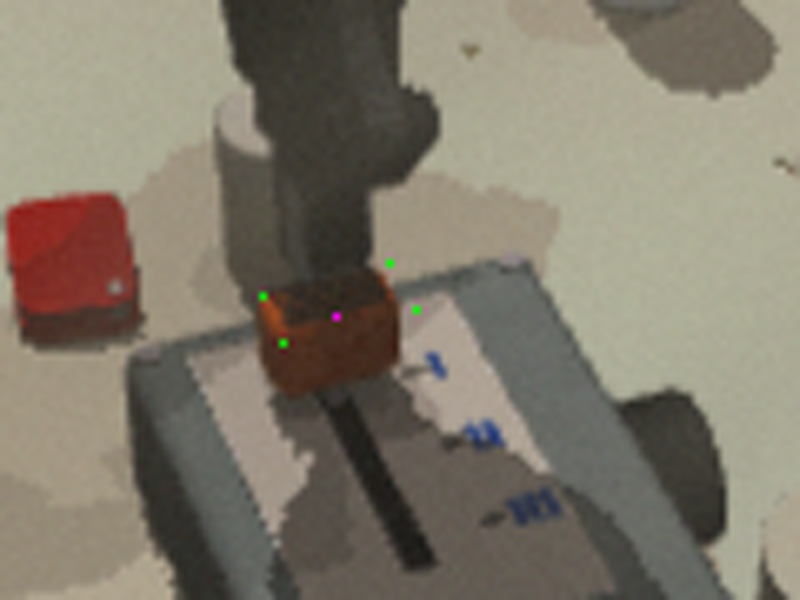

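Run:
```python
from h import *
s=bot.observe();print(s['position'],s['qpos'])
t=s['position'];x0,y0=210,140
save('scene','sc3.png')
for z in(.08,.09,.095,.1,.11): 
    print(z,np.round((proj('side',[t[0],t[1],z])-[210,140])*6.667), proj('scene',[t[0],t[1],z]).round(1))
a=cv2.imread('pics/sc3.png')[160:250,200:320]
cv2.imwrite('pics/sc3z.png',cv2.resize(a,(800,600),interpolation=cv2.INTER_CUBIC))
# stereo: box features, side + wrist w1 (approx pose)
```

```text
[0.52627521 0.2222537  0.08006137] [-0.25461296  0.61673188 -0.35195013  1.85703193  0.32342031  0.70136181
 -2.25908922]
0.08 [333. 316.] [255.3 207.6]
0.09 [332. 288.] [255. 204.]
0.095 [331. 274.] [254.9 202.2]
0.1 [330. 260.] [254.8 200.4]
0.11 [329. 231.] [254.5 196.7]
```

View pics/sc3z.png

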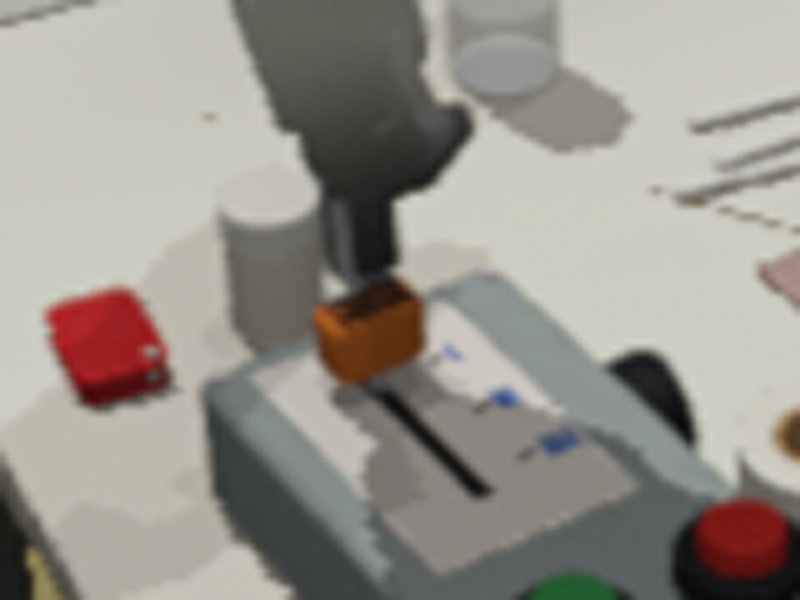

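The tips appear above or behind the knob's top edge with no contact force, which doesn't fit the measured z of 80 mm. I'll back off and measure the tip in the fixed cameras.

Emit:
drive_tool(series=[[0,0,0,0.008,0],[0,-0.003,0.014,0,0],[0,-0.001,0.014,0,0],[0,0,0,0,0],[0,0,0,0,0]])

```text
clock: 6.7
position: [0.5217, 0.2544, 0.0893]
tool_rot: [-3.136, -0.023, 0.106]
force: [-0.0, -0.1, 0.2]
grip_width: 0.0001
```

Run:
```python
from h import *
s=bot.observe();t=s['position'];print(t,s['tool_rot'],s['force'])
L=[]
for c,(x,y) in(('scene',(200,150)),('side',(205,120))):
    im=save(c,c+'4.png')[:,:,::-1].copy()
    q=proj(c,t);print(c,q,(q-[x,y])*[400/100,4])
    L.append(cv2.resize(im[y:y+110,x:x+100],(400,440),interpolation=cv2.INTER_CUBIC))
cv2.imwrite('pics/c4.png',np.hstack(L))
save('wrist','w4.png')
```

```text
[0.52165556 0.25444298 0.08933533] [-3.13645366 -0.02262432  0.10556501] [-0.04484798 -0.1056963   0.17204048]
scene [247.45271976 197.15319957] [189.81087903 188.61279829]
side [253.37081186 172.38300702] [193.48324744 209.53202807]
```

View pics/c4.png

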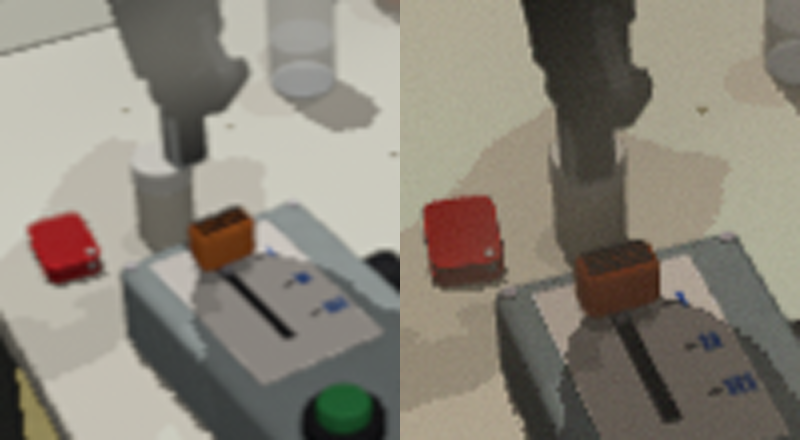

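View pics/w4.png

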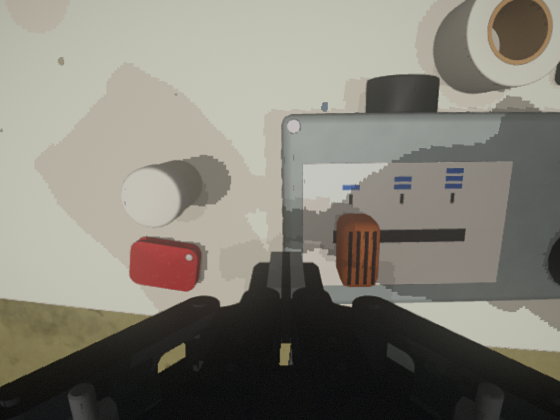

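Both fixed cameras show the tip about 6 to 7 px higher than the measured pose projects. So the real tip sits about 15 mm higher than reported. I'll quantify it.

Run:
```python
from h import *
from scipy.optimize import least_squares
obs={'scene':(246.9,190.6),'side':(251.3,165.2)}
t=bot.observe()['position']
f=lambda P:np.concatenate([proj(c,P)-obs[c] for c in obs])
r=least_squares(f,t);print(t,r.x,r.x-t,r.fun)
# box pose in fixed cameras: buttons and knob triangulated; pixel guesses (top centres)
def tri(o): 
    r=least_squares(lambda P:np.concatenate([proj(c,P)-o[c] for c in o]),[.52,.1,.08]);return r.x.round(4),r.fun.round(1)
print('red',tri({'scene':(310.9,240),'side':(316.5,241.4)}))
print('green',tri({'scene':(285.5,251.2),'side':(281,252.5)}))
for c in('scene','side'):
    im=cv2.imread('pics/%s0.png'%c)
    cv2.imwrite('pics/z_%s.png'%c,cv2.resize(im[180:300,225:345],(600,600),interpolation=cv2.INTER_CUBIC))
```

```text
[0.52186009 0.25367208 0.08931247] [0.51617388 0.24007066 0.11853732] [-0.00568621 -0.01360142  0.02922485] [-0.09534673 -0.12870939  0.06154181  0.1119192 ]
red (array([0.59  , 0.0834, 0.0686]), array([-0.6, -0.5,  0.4,  0.4]))
green (array([0.528 , 0.0745, 0.0694]), array([-0.3, -0.2,  0.2,  0.2]))
```

Emit:
drive_tool(series=[[0,0,0,-0.008,0],[0,0,0,0,0],[0,0,0,-0.006,0],[0,0,0,0,0],[0,0,0,0,0]])

```text
clock: 7.35
position: [0.5219, 0.2521, 0.0734]
tool_rot: [-3.138, -0.022, 0.103]
force: [-0.2, -0.1, 0.5]
grip_width: 0.0002
```

Emit:
drive_tool(series=[[0,0,0,-0.005,0],[0,0,0,0,0]])

```text
clock: 7.55
position: [0.522, 0.2521, 0.0681]
tool_rot: [-3.137, -0.022, 0.103]
force: [-0.1, 0.2, 0.2]
grip_width: 0.0003
```

Run:
```python
from h import *
s=bot.observe();t=s['position'];print(t,s['tool_rot'],s['force'])
L=[]
for c,(x,y) in(('scene',(200,150)),('side',(205,120))):
    im=save(c,c+'5.png')[:,:,::-1].copy()
    q=proj(c,t);print(c,q)
    L.append(cv2.resize(im[y:y+110,x:x+100],(400,440),interpolation=cv2.INTER_CUBIC))
cv2.imwrite('pics/c5.png',np.hstack(L))
save('wrist','w5.png')
```

```text
[0.52198497 0.25211008 0.06806452] [-3.137448   -0.02173722  0.10283294] [-0.13673575  0.23820128  0.19444886]
scene [248.58853722 205.26536873]
side [254.25088852 182.04937397]
```

View pics/c5.png

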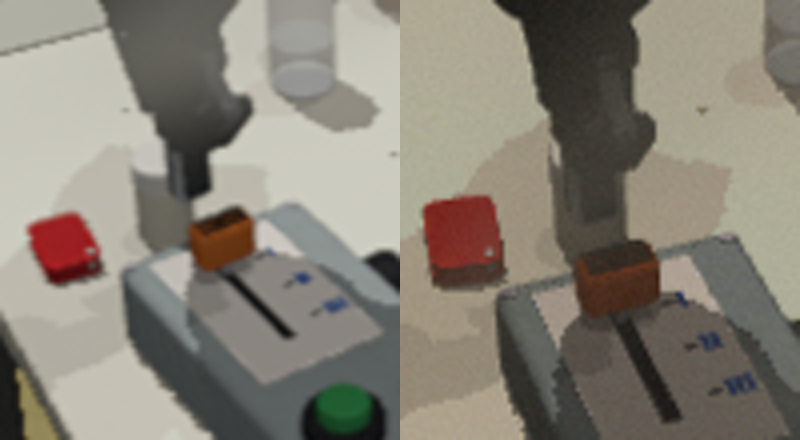

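View pics/w5.png

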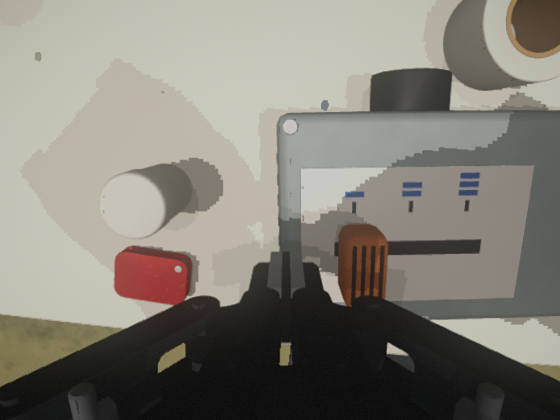

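True tip height is roughly 85 mm and it is clear of the knob on its left. I'll go a little lower, then approach.

Emit:
drive_tool(series=[[0,0,0,-0.006,0],[0,0.001,-0.006,0,0],[0,0,0,0,0]])

```text
clock: 8.0
position: [0.5234, 0.2459, 0.0623]
tool_rot: [-3.137, -0.023, 0.103]
force: [-0.2, 0.2, 0.5]
grip_width: 0.0003
```

Emit:
drive_tool(series=[[0,0.0005,-0.004,0,0],[0,0,0,0,0]])

```text
clock: 8.2
position: [0.524, 0.2412, 0.0623]
tool_rot: [-3.137, -0.023, 0.103]
force: [0.0, -0.5, 0.3]
grip_width: 0.0001
```

Emit:
drive_tool(series=[[0,0.0005,-0.004,0,0],[0,0,0,0,0]])

```text
clock: 8.4
position: [0.5245, 0.2381, 0.0626]
tool_rot: [-3.135, -0.023, 0.103]
force: [-1.3, 5.1, -1.5]
grip_width: -0.0001
```

Contact: 5 N at y ≈ 0.238. Pushing on in small steps.

Emit:
drive_tool(series=[[0,0.0005,-0.004,0,0],[0,0.0005,-0.004,0,0]])

```text
clock: 8.6
position: [0.5251, 0.2327, 0.0629]
tool_rot: [-3.132, -0.024, 0.105]
force: [-1.6, 5.6, -1.8]
grip_width: -0.0002
```

Emit:
drive_tool(series=[[0,0.0005,-0.004,0,0],[0,0.0005,-0.004,0,0]])

```text
clock: 8.8
position: [0.526, 0.2259, 0.063]
tool_rot: [-3.13, -0.025, 0.107]
force: [-1.2, 2.2, -1.1]
grip_width: -0.0001
```

Emit:
drive_tool(series=[[0,0.0005,-0.004,0,0],[0,0,0,0,0]])

```text
clock: 9.0
position: [0.5267, 0.2205, 0.063]
tool_rot: [-3.131, -0.024, 0.106]
force: [0.6, -0.3, -0.4]
grip_width: -0.0
```

Emit:
drive_tool(series=[[0,0.0005,-0.005,0,0],[0,0.0005,-0.005,0,0],[0,0,0,0,0]])

```text
clock: 9.3
position: [0.5279, 0.2092, 0.063]
tool_rot: [-3.132, -0.024, 0.106]
force: [-1.0, 2.7, -0.1]
grip_width: 0.0002
```

Emit:
drive_tool(series=[[0,0.0005,-0.004,0,0],[0,0.0005,-0.004,0,0]])

```text
clock: 9.5
position: [0.5286, 0.2033, 0.0632]
tool_rot: [-3.129, -0.025, 0.107]
force: [-1.1, 6.1, -2.1]
grip_width: -0.0002
```

Emit:
drive_tool(series=[[0,0.0005,-0.004,0,0],[0,0.0005,-0.004,0,0]])

```text
clock: 9.7
position: [0.5294, 0.1965, 0.0632]
tool_rot: [-3.127, -0.025, 0.109]
force: [-0.3, 1.9, -1.3]
grip_width: 0.0001
```

Emit:
drive_tool(series=[[0,0.0005,-0.004,0,0],[0,0,0,0,0]])

```text
clock: 9.9
position: [0.5301, 0.1913, 0.0632]
tool_rot: [-3.128, -0.025, 0.108]
force: [0.2, -0.4, 0.3]
grip_width: 0.0001
```

It snapped on. I'll back off, rise and look.

Emit:
drive_tool(series=[[0,-0.001,0.008,0,0],[0,0,0.004,0.02,0],[0,0,0,0.045,0],[0,0,0,0.045,0],[0,-0.01,-0.03,0.03,0],[0,-0.015,-0.045,0,0],[0,-0.01,-0.03,0,0],[0,0,0,0,0],[0,0,0,0,0]])

```text
clock: 10.8
position: [0.4908, 0.1, 0.209]
tool_rot: [-3.129, -0.025, 0.112]
force: [0.0, 0.7, 0.3]
grip_width: -0.0002
```

Run:
```python
from h import *
s=bot.observe();t=s['position'];print(t,s['tool_rot'],s['force'])
save('wrist','w6.png')
for n,z in(('lever_knob',.094),('start_button_top',.08),('stop_button_top',.08)):
    for q in bot.masks_of('wrist',n)[:1]:print(n,q['conf'],q['point'],atz('wrist',q['point'],z))
```

```text
[0.49077169 0.09998024 0.20904305] [-3.12878451 -0.02532638  0.11178561] [0.01114633 0.6875135  0.27083533]
lever_knob 0.61 [225.2, 149.8] [0.53126374 0.15646304 0.094     ]
start_button_top 0.68 [327.7, 165.1] [0.52722829 0.07069159 0.08      ]
stop_button_top 0.85 [328.2, 89.5] [0.58844858 0.0790838  0.08      ]
```

View pics/w6.png

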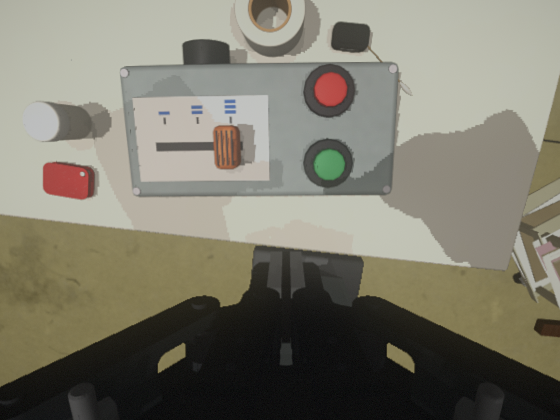

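The knob is at the three-bar mark (227,147) and nothing else has moved. Green is at (329,164). I'm moving over it.

Emit:
drive_tool(series=[[0,0.02,-0.015,-0.02,0],[0,0.017,-0.013,-0.03,0],[0,0,0,-0.03,0],[0,0,0,-0.02,0],[0,0,0,0,0],[0,0,0,0,0]])

```text
clock: 11.6
position: [0.5301, 0.0778, 0.1045]
tool_rot: [-3.126, -0.025, 0.121]
force: [0.2, -0.3, 1.0]
grip_width: 0.0001
```

Run:
```python
from h import *
s=bot.observe();t=s['position'];print(t,s['tool_rot'],s['force'])
save('wrist','w7.png')
L=[]
for c,(x,y) in(('scene',(230,190)),('side',(230,180))):
    im=save(c,c+'7.png')[:,:,::-1].copy()
    q=proj(c,t);print(c,q,(q-[x,y])*4)
    L.append(cv2.resize(im[y:y+110,x:x+100],(400,440),interpolation=cv2.INTER_CUBIC))
cv2.imwrite('pics/c7.png',np.hstack(L))
print(proj('wrist',t))
for P in((.528,.070,.08),(.528,.07,.065)):print(proj('wrist',P))
```

```text
[0.5300553  0.07784708 0.1044945 ] [-3.12627611 -0.02475739  0.1211121 ] [ 0.21657058 -0.3109219   1.00282188]
scene [285.06557655 236.43607378] [220.2623062  185.74429513]
side [281.89191797 235.9318574 ] [207.56767186 223.72742958]
[285.44632346 254.68319842]
[298.86619865 244.73029926]
[298.32411193 236.9503558 ]
```

View pics/w7.png

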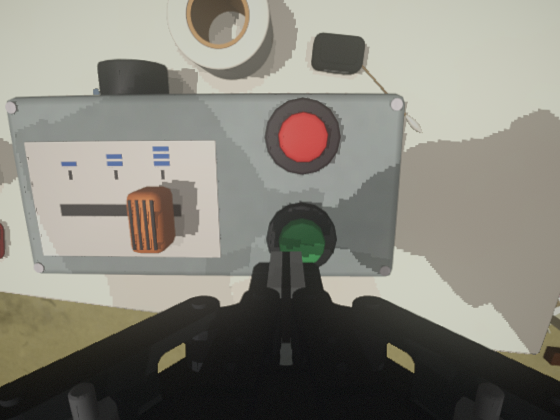

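View pics/c7.png

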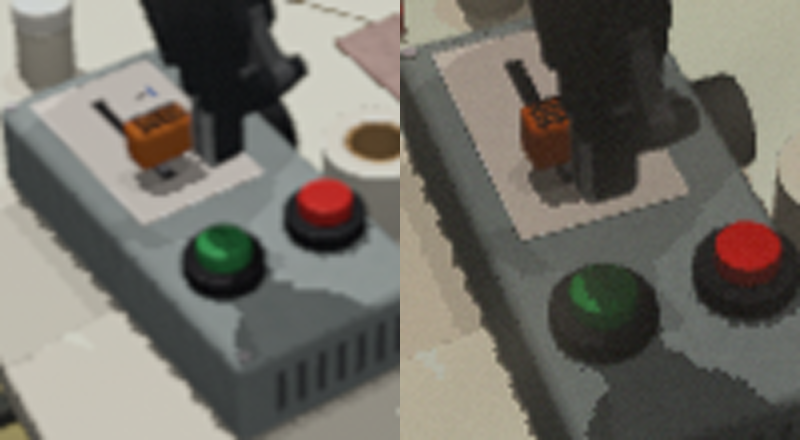

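Green is at (302,242) in the wrist view, so I need about −10 mm in y and −4 mm in x. I'll shift, lower some and check.

Emit:
drive_tool(series=[[0,-0.004,-0.01,0,-0.01],[0,0,0,-0.012,0],[0,0,0,-0.01,0],[0,0,0,0,0],[0,0,0,0,0]])

```text
clock: 12.25
position: [0.5271, 0.0661, 0.0837]
tool_rot: [-3.127, -0.03, 0.109]
force: [0.3, -0.1, -0.3]
grip_width: -0.0003
```

Run:
```python
from h import *
s=bot.observe();t=s['position'];print(t,s['tool_rot'],s['force'])
im=save('wrist','w8.png')[:,:,::-1]
b=save('side','side8.png')[:,:,::-1]
cv2.imwrite('pics/c8.png',np.hstack([cv2.resize(im[100:340,160:400],(400,400)),cv2.resize(b[180:290,225:335],(400,400),interpolation=cv2.INTER_CUBIC)]))
```

```text
[0.52707514 0.06610221 0.08374988] [-3.12696505 -0.03006787  0.10870956] [ 0.29689755 -0.13344873 -0.32267109]
```

View pics/c8.png

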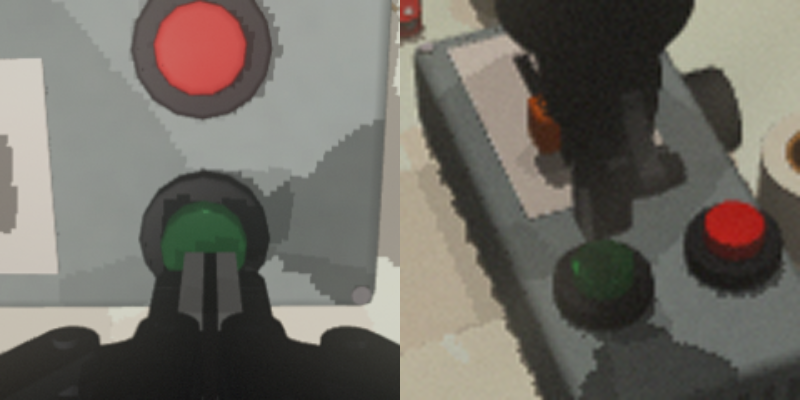

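Well aligned. Now descending in small steps, watching the force.

Emit:
drive_tool(series=[[0,0,0.002,-0.008,0],[0,0,0,-0.005,0],[0,0,0,0,0]])

```text
clock: 12.65
position: [0.5274, 0.0686, 0.0702]
tool_rot: [-3.127, -0.031, 0.109]
force: [-1.0, -0.2, 0.0]
grip_width: -0.0002
```

Emit:
drive_tool(series=[[0,0,0,-0.003,0],[0,0,0,0,0]])

```text
clock: 12.85
position: [0.5273, 0.0688, 0.0667]
tool_rot: [-3.127, -0.031, 0.109]
force: [0.5, 0.2, 0.8]
grip_width: 0.0
```

Emit:
drive_tool(series=[[0,0,0,-0.003,0],[0,0,0,0,0]])

```text
clock: 13.05
position: [0.5274, 0.0687, 0.0636]
tool_rot: [-3.127, -0.031, 0.109]
force: [0.0, -0.2, 0.1]
grip_width: -0.0
```

Emit:
drive_tool(series=[[0,0,0,-0.002,0],[0,0,0,0,0]])

```text
clock: 13.25
position: [0.5274, 0.0687, 0.0615]
tool_rot: [-3.127, -0.031, 0.109]
force: [0.4, -0.3, 0.7]
grip_width: 0.0001
```

Run:
```python
from h import *
s=bot.observe();t=s['position'];print(t,s['force'])
im=save('wrist','w9.png')[:,:,::-1]
b=save('side','side9.png')[:,:,::-1]
cv2.imwrite('pics/c9.png',np.hstack([cv2.resize(im[100:340,160:400],(400,400)),cv2.resize(b[180:290,225:335],(400,400),interpolation=cv2.INTER_CUBIC)]))
```

```text
[0.52744975 0.06871288 0.06147046] [ 0.44410067 -0.30401036  0.68860363]
```

View pics/c9.png

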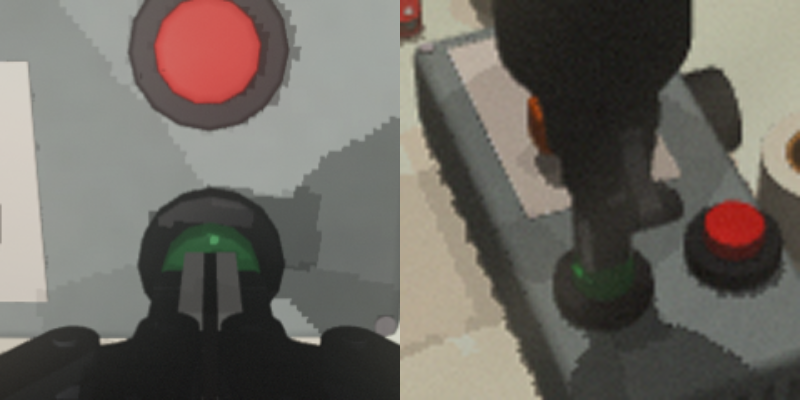

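Nearly touching and centred. Continuing.

Emit:
drive_tool(series=[[0,0,0,-0.002,0],[0,0,0,0,0]])

```text
clock: 13.55
position: [0.5277, 0.0688, 0.0596]
tool_rot: [-3.127, -0.031, 0.109]
force: [-0.1, -0.0, 0.6]
grip_width: -0.0
```

Emit:
drive_tool(series=[[0,0,0,-0.002,0],[0,0,0,0,0]])

```text
clock: 13.75
position: [0.5278, 0.0688, 0.0576]
tool_rot: [-3.127, -0.032, 0.109]
force: [0.0, 0.0, 3.4]
grip_width: -0.0001
```

Emit:
drive_tool(series=[[0,0,0,-0.002,0],[0,0,0,0,0]])

```text
clock: 13.95
position: [0.5278, 0.0688, 0.0556]
tool_rot: [-3.127, -0.032, 0.109]
force: [-0.7, -0.4, 3.8]
grip_width: -0.0001
```

Emit:
drive_tool(series=[[0,0,0,-0.002,0],[0,0,0,0,0]])

```text
clock: 14.15
position: [0.5279, 0.0688, 0.0536]
tool_rot: [-3.127, -0.032, 0.109]
force: [-0.6, 0.2, 5.1]
grip_width: 0.0001
```

Emit:
drive_tool(series=[[0,0,0,-0.0015,0],[0,0,0,0,0]])

```text
clock: 14.35
position: [0.5279, 0.0687, 0.0529]
tool_rot: [-3.127, -0.032, 0.109]
force: [-4.3, -0.0, 12.9]
grip_width: 0.0003
```

Bottomed out (12.9 N), so the button is fully in. Releasing and rising clear.

Emit:
drive_tool(series=[[0,0,0,0.006,0],[0,0,0,0.015,0],[0,0,0,0.04,0],[0,0,0,0.04,0],[0,-0.015,0.01,0.04,0],[0,-0.03,0.02,0.02,0],[0,0,0,0,0],[0,0,0,0,0]])

```text
clock: 15.15
position: [0.4803, 0.0997, 0.2197]
tool_rot: [-3.127, -0.032, 0.109]
force: [0.8, -0.7, 0.2]
grip_width: 0.0001
```

Run:
```python
from h import *
s=bot.observe();print(s['position'],s['force'],s['clock'])
im=save('wrist','w10.png')[:,:,::-1]
b=save('side','side10.png')[:,:,::-1]
cv2.imwrite('pics/c10.png',np.hstack([cv2.resize(im[0:300,20:420],(480,360)),cv2.resize(b[160:310,200:333],(320,360),interpolation=cv2.INTER_CUBIC)]))
```

```text
[0.48028932 0.09973196 0.21974336] [ 0.82210137 -0.67434016  0.2179784 ] 15.15
```

View pics/c10.png

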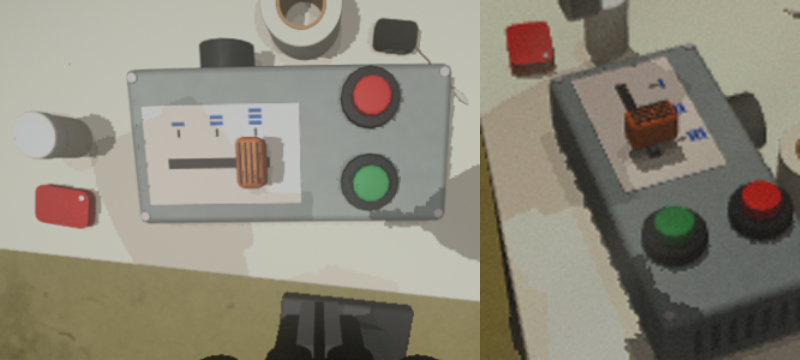

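The wrist view shows the knob at the three-bar mark (252,162), green and red both out, and the box and small things in place. Handing in.

```bash
python3 -c "
from workcell import bot
print(bot.job_done())"
```

```text
the job is handed in; nothing more can be done
None
```

The damper lever is fully open and the green start button has been pressed and let go. I handed the job in at about 15 s, well inside the 42 s limit.

- **Lever:** I pushed the knob along its slot with the shut fingertips, with about 6 N at most in the readings. It snapped through the half-open click and on to the fully open stop. In the last pictures the knob is at the three-bar mark, and allowing for the viewing angle its travel is about 60 mm.
- **Start button:** I pressed it about 6 mm until it bottomed out, with 12.9 N on the fingers, then let it spring back. The last pictures show it out.
- **Everything else:** The red stop button was not touched. The box, pot, loupe, tape and clip look unmoved. The arm finished clear of everything.

**One disagreement:** the fixed cameras showed the fingertips about 15–18 mm higher than the reported TCP height. Because of this, my first approach passed over the knob without touching it. I corrected the height using the pictures and the contact force. The button contact, at a reported 0.059 m against a real 0.080 m, also showed the true height was above the reported one, by about 21 mm.

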